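# Clip the food box shut

## Robot

A 7-joint arm with a two-finger parallel gripper is mounted at the origin on the work surface; the furniture and walls round the work are solid. World frame = base frame: x ahead of the robot, y to its left, z up, the work surface at z = 0. Lengths are in mm, angles in rad, forces in N, time in s.
With the tool pointing down it reaches from about 400 to 875 mm from the base axis. Payload 6.5 kg.
Tool frame: the origin (TCP) lies at the very end of the fingers, on their centre line; the grasp point (between the pads) lies arm.hold_point_z behind it (arm.hold_point_z is the distance from the TCP to the grasp point, in mm); z points along the fingers, y is the direction in which the jaws open and shut (so a half turn about z gives the same grasp; the last joint's range is limited). The gripper opens to 88 mm and grips with 3 to 60 N. Pads are 18 mm wide; open, the fingers measure 123 mm over their backs; the gripper's body (75 mm by 187 mm) begins 45 mm behind the grasp point.
Start: joints at [1.174, 0.536, -0.004, 1.538, 0.003, 1.067, -0.071], TCP at [211.116, -614.752, 238.716] pointing down, gripper open.
Joint ranges: [-2.7, 2.7], [-0.37, 2.16], [-1.27, 1.26], [0.24, 2.4], [-1.31, 4.45], [0.19, 1.91], [-2.76, 2.76]. Speed limits (rad/s): [2.39, 2.39, 3.14, 3.14, 3.14, 3.14, 3.14].

## Interface

Orientations are given as a unit quaternion [x, y, z, w].
In Python, from rig import state, viewer, close_job, arm gives the robot as it stands.
- The arm moves only by the tool jog_arm, never from a script. Its argument "increments" is a list of rows, each a list of 3 entries, a list of its own where there are three numbers: the gripper's target within -1 to 1 (shut at 1, half-way at 0, fully open at -1), then the shift along the tool's x, y, z in mm, then the turn, a rotation vector about the tool's x, y, z in rad. In form: [[jaw, [dx, dy, dz], [rx, ry, rz]], ...]. A call has 1 to 10 rows; each row shifts and turns the commanded pose from where the row before left it, along the tool's axes as they then stand; what a row does not reach is not made up. A row lasts 1/8 s, in which the tool goes at most 62.5 mm and 10.7 degrees, less where a joint would pass 70% of its speed; a pose out of reach is approached as far as the arm can. A call with a gripper value outside its range is refused whole. The fingers move at their own pace and stop on an object; "newtons" is the grip in N (left out, the last holds). Time passes only in rows, so rows that do not move let the fingers close. It gives the time, the measured TCP pose, the force and the opening at its end, in the units of the state.
- state(): the state, without advancing time (a new reading comes with each control period).
- viewer.snapshot(name): name is "side" or "top"; returns a dict with "color" (400x640x3 uint8, red, green, blue), "fov_y" (degrees; the focal length in pixels is half the picture's height over the tangent of half this angle, whatever the lens; pixels are square), "cx", "cy" (the principal point, pixels), "R" (3x3) and "t" (3): a world point X has camera coordinates R X + t. Camera axes: x right, y down, z forward; pixel columns grow to the right and rows downward; lengths in mm; the calibration is good to about 2 mm. A picture is of the moment at which its call begins. There is no depth.
- close_job(): hands the job in, once; it reports no verdict.
The state is a dict: "time": time; "joints": joint angles; "qd": joint speeds; "joint_efforts": joint torques, N m; "tool_pos": TCP position; "orientation": TCP orientation; "wrist_force": force on the tool from outside, world axes, zero at the start; "torque": the same for the moment, N m; "grip_width": opening from 0.0 (shut) to 1.0 (fully open).
Only numpy, scipy, OpenCV 4.12 (cv2) and the standard library are available. Lean on these libraries where they do the work, as an engineer would, in place of code of your own. Each camera call takes 0.05 s, during which the arm holds its last target. There are 200 camera calls.

## Task

The lid is on the food box but its four clip flaps still stick out on stiff hinges. Fold each of the four clips down until it is fully home, flat against the side of the box, leaving the box standing where it is (do not shove it along the board or tip it) and the salt shaker, lime and jigger round the board undisturbed.

Things in the scene. Friction and masses are not known exactly. Their poses are not given: they have to be found in the camera images.
- food_box: Closed plastic food box, grey tub, white lid, about 0.5 kg, loose on the board: a level push of a few newtons slides it. 134 mm (its x) by 174 mm (its y) over the lid rim, 90 mm high. Origin: centre of the underside; z up, x away from the robot at yaw 0, y to the left. Below the rim the tub walls stand at x = +-62, y = +-82 mm.
- lid_panel (a point): Centre of the lid's flat sunken panel, 60 mm above the box's underside, axes as the box. Round it stands an upright rim 10 mm thick, its top 30 mm above the panel; inner faces at x = +-57, y = +-77 mm, outer faces at x = +-67, y = +-87 mm. So a finger fits into the recess behind the rim, to hold against it.
- clip_front (a joint): White clip flap on the long side towards the robot (-x): 76 mm wide, 36 mm from hinge to free edge, 4 mm thick; level hinge 70 mm out from the box centre, 84 mm up. 0 = shut, flat down, outer face 74.5 mm out; 1.57 = sticking out level; stop 1.65. The hinge is stiff: it stays wherever it is left and needs about 0.15 N m to turn, that is 4 N at the free edge, 8 N halfway along; at 0 it meets a firm stop.
- clip_back (a joint): White clip flap on the long side away from the robot (+x): 76 mm wide, 36 mm from hinge to free edge, 4 mm thick; level hinge 70 mm out from the box centre, 84 mm up. 0 = shut, flat down, outer face 74.5 mm out; 1.57 = sticking out level; stop 1.65. The hinge is stiff: it stays wherever it is left and needs about 0.15 N m to turn, that is 4 N at the free edge, 8 N halfway along; at 0 it meets a firm stop.
- clip_left (a joint): White clip flap on the short side on the robot's left (+y): 64 mm wide, 36 mm from hinge to free edge, 4 mm thick; level hinge 90 mm out from the box centre, 84 mm up. 0 = shut, flat down, outer face 94.5 mm out; 1.57 = sticking out level; stop 1.65. The hinge is stiff: it stays wherever it is left and needs about 0.15 N m to turn, that is 4 N at the free edge, 8 N halfway along; at 0 it meets a firm stop.
- clip_right (a joint): White clip flap on the short side on the robot's right (-y): 64 mm wide, 36 mm from hinge to free edge, 4 mm thick; level hinge 90 mm out from the box centre, 84 mm up. 0 = shut, flat down, outer face 94.5 mm out; 1.57 = sticking out level; stop 1.65. The hinge is stiff: it stays wherever it is left and needs about 0.15 N m to turn, that is 4 N at the free edge, 8 N halfway along; at 0 it meets a firm stop.
- salt_shaker: Bystander: glass salt shaker with metal cap, 44 mm across, 90 mm tall, loose; origin under its centre.
- lime: Bystander: green lime, 53x46x48 mm, loose; origin under its centre.
- jigger: Bystander: steel double-cone jigger, 44 mm across, 84 mm tall, loose; origin under its centre.
- board: Light wooden serving board under the box, fixed, 220x270x12 mm, its top 13.5 mm above z = 0; origin under its centre.
Mind the look-alikes: they are no part of the job. Leave any black look-alike of the food_box alone.

How it is judged (in metres and radians):
At the end, for the whole second after the job is handed in: All four clips are fully home (each joint below 0.1 rad) and the box stands upright (within 0.05 rad), at rest, within 30 mm of where it stood at the start (value of joint each of clip_front, clip_back, clip_left, clip_right below 0.1 rad and distance of food_box from where it was at the start of the episode below 0.03 m and angle between food_box's own z axis and vertical below 0.05 rad and linear speed of food_box below 0.01 m/s); the robot touches nothing.
It fails at once if the box is tipped by more than 0.3 rad (angle between food_box's own z axis and vertical above 0.3 rad).
It fails at once if the box is shoved or carried more than 60 mm from its place (distance of food_box from where it was at the start of the episode above 0.06 m).
It fails at once if a bystander (salt shaker, lime or jigger) is moved more than 30 mm (distance of any of salt_shaker, lime, jigger from where it was at the start of the episode above 0.03 m).
It also fails if it takes over 66 s, if anything falls off the work surface, if the arm or the gripper's body presses on something with over 40 N, if the wrist force passes 120 N, or if a joint passes its speed limit or range.

## Working session

There is one attempt and no reset: what is moved stays moved. The work goes in short steps, Python scripts to look and compute and a tool call to move; the robot and the scene stay as the last step left them, time stands still between calls to the robot, and variables do not carry over. Pictures are saved under pics/ and viewed, about 8 in all and at most 12, crops included, and the job is handed in when it is done.

Besides the shell and the picture viewer there is one more tool, called after "Emit:" by a JSON object that holds its "method" and its "body", one argument or row to a line. jog_arm: Moves the arm, as the interface text tells. Its arguments: {"type":"object","properties":{"increments":{"type":"array","items":{"type":"array"}},"newtons":{"type":"number"}},"required":["increments"]}

```bash
ls; mkdir -p pics
python3 - <<'E'
from rig import state, viewer, arm
import cv2
print(state(), arm.hold_point_z)
for n in("side","top"):
    s=viewer.snapshot(n); cv2.imwrite(f"pics/{n}0.png",s["color"][:,:,::-1])
    print(n,s["fov_y"],s["cx"],s["cy"],s["R"],s["t"])
E
```

```text
pics
{'time': 0.0, 'joints': array([ 1.17380799,  0.53717509, -0.0044583 ,  1.53884184,  0.00259093,
        1.06730667, -0.07119634]), 'qd': array([-9.68794157e-05,  4.33955194e-05, -1.72657414e-03, -4.17011581e-04,
        1.34491830e-03,  2.08979218e-04,  9.55549891e-04]), 'joint_efforts': array([ 2.17269721e-04, -5.70974994e+01,  9.91110541e-01, -2.51599503e+01,
       -5.61376917e-02,  1.78918953e-02,  1.63589525e-04]), 'tool_pos': array([ 210.91349221, -614.18742047,  237.84530781]), 'orientation': array([ 9.86345918e-01,  1.64684501e-01, -1.95354831e-04, -8.40185193e-04]), 'wrist_force': array([-0.26487521, -0.35313653,  0.17343769]), 'torque': array([-0.10141877,  0.00303621,  0.01445686]), 'grip_width': 1.002317314684482} 18.700000000000003
side 47.75948586639633 319.1622376408801 198.27553291520928 [[-0.86378404 -0.50384074  0.00465261]
 [-0.29842839  0.50414167 -0.81042067]
 [ 0.40597737 -0.70141691 -0.58582991]] [464.28902091 253.50081532 965.03672846]
top 49.955522282888104 317.45888432496827 197.12591185350047 [[-0.0202053  -0.99979118  0.00305742]
 [-0.98626212  0.01943024 -0.16404117]
 [ 0.1639475  -0.00632992 -0.98644876]] [  -1.9578088   570.27550896 1284.49262569]
```

View pics/side0.png

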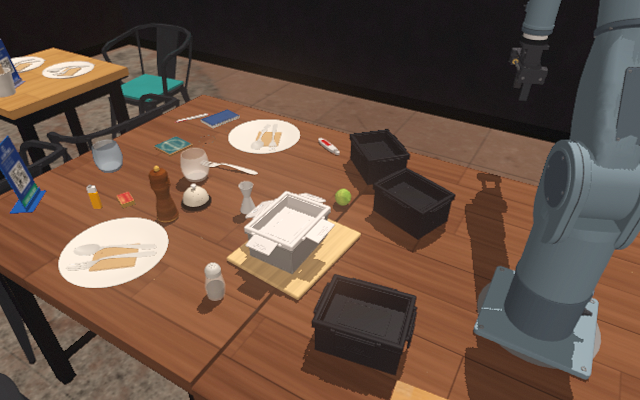

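View pics/top0.png

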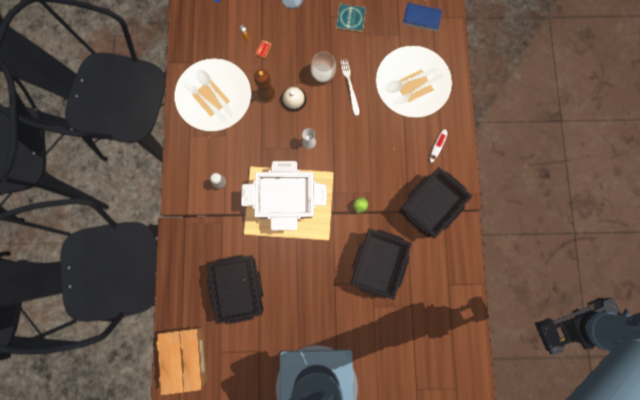

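The white-lidded grey box on the board, top (284,195) and side (290,232), is the one meant. The black boxes at top (235,289), (381,264) and (436,202) are look-alikes. I'll confirm it in an enlarged crop.

```bash
cat > h.py <<'E'
import numpy as np, cv2
from rig import state, viewer, arm
def K(s):
    f=200/np.tan(np.radians(s["fov_y"])/2); return np.array([[f,0,s["cx"]],[0,f,s["cy"]],[0,0,1]])
def proj(s,P):
    c=np.asarray(P,float)@np.array(s["R"]).T+s["t"]; p=c@K(s).T; return p[:,:2]/p[:,2:]
def ray(s,uv,z):
    R=np.array(s["R"]); d=R.T@np.linalg.solve(K(s),[*uv,1]); C=-R.T@np.array(s["t"]); return C+d*(z-C[2])/d[2]
def crop(s,u0,v0,w,h,k,name):
    cv2.imwrite(name,cv2.resize(s["color"][v0:v0+h,u0:u0+w,::-1],None,fx=k,fy=k,interpolation=cv2.INTER_CUBIC))
E
python3 - <<'E'
from h import *
s=viewer.snapshot("top"); crop(s,200,120,190,130,4,"pics/c1.png")
for n,uv,z in[("box",(284,195),103),("salt",(217,181),103),("lime",(361,205),25),("jig",(309,138),84)]: print(n,ray(s,uv,z))
s=viewer.snapshot("side"); crop(s,190,170,180,140,4,"pics/c2.png")
E
```

```text
box [569.19195763  86.28867943 103.        ]
salt [615.54344152 285.94904633 103.        ]
lime [ 545.99844526 -149.88482327   25.        ]
jig [749.36377053   9.25402602  84.        ]
```

View pics/c1.png

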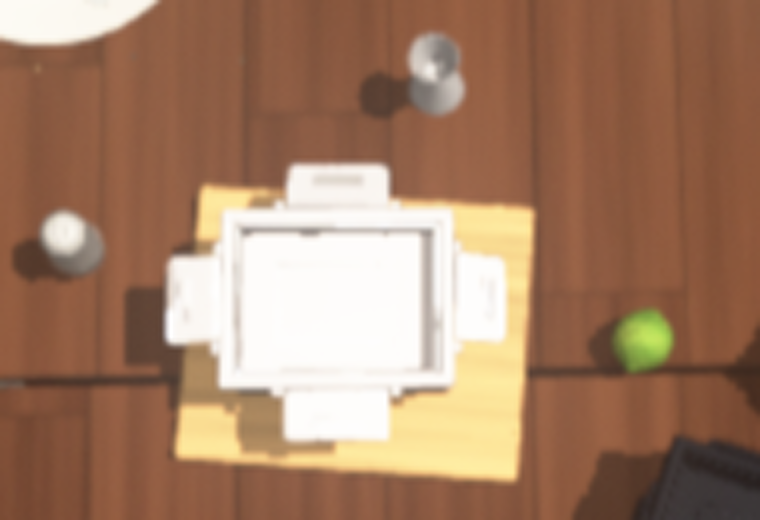

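View pics/c2.png

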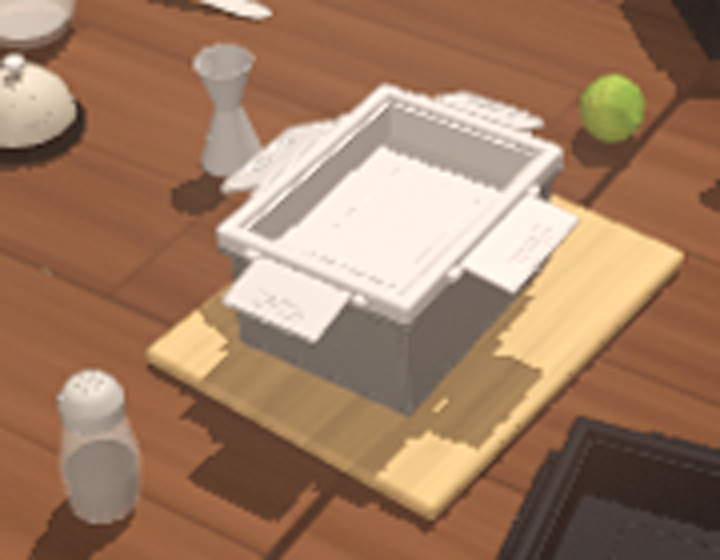

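```bash
cat >> h.py <<'E'
from scipy.optimize import least_squares
def box(p,P):
    x,y,a=p; c,s=np.cos(a),np.sin(a); P=np.asarray(P,float)
    return np.c_[x+c*P[:,0]-s*P[:,1], y+s*P[:,0]+c*P[:,1], P[:,2]+13.5]
E
python3 - <<'E'
from h import *
C=[(67,87,90),(67,-87,90),(-67,-87,90),(-67,87,90)]
T=np.array([(221,210),(453,210),(453,388),(219,388)])/4+(200,120)
S=np.array([(220,235),(388,88),(562,155),(408,315)])/4+(190,170) # back-left, back-right, front-right, front-left
t=viewer.snapshot("top"); s=viewer.snapshot("side")
f=lambda p:np.r_[(proj(t,box(p,C))-T).ravel(),(proj(s,box(p,C))-S).ravel()]
for g in(lambda p:f(p)[:8],lambda p:f(p)[8:],f):
    r=least_squares(g,[569,86,0]); print(r.x,np.round(r.fun,1))
p=r.x
for n,uv,z in[("saltbase",(219,182),25),("jig base",(309,142),10)]: print(n,ray(t,uv,z))
for n,P in dict(front=(-57,0,90),back=(57,0,90),left=(0,77,90),right=(0,-77,90)).items(): print(n,box(p,[P]).round(1))
E
```

```text
[ 5.70433462e+02  8.58422608e+01 -1.71924028e-02] [ 0.1  0.1  0.1 -0.   0.2 -0.1 -0.4  0.1]
[ 5.66599291e+02  9.19573202e+01 -1.45599397e-02] [-1.3 -0.  -0.4 -0.4  1.5 -0.7  0.2  0.5]
[ 5.69027161e+02  8.82436892e+01 -1.56268918e-02] [-0.8  0.6 -0.7  0.4 -0.6  0.3 -1.2  0.6 -1.2 -1.3 -0.3 -1.4  1.4 -1.7
  0.2 -0.8]
saltbase [628.54075379 297.59535415  25.        ]
jig base [758.88705431  10.30441347  10.        ]
front [[512.   89.1 103.5]]
back [[626.   87.4 103.5]]
left [[570.2 165.2 103.5]]
right [[567.8  11.3 103.5]]
```

```bash
cat >> h.py <<'E'
from scipy.spatial.transform import Rotation as Ro
BOX=[569.7,87,-0.017]
def to(P,phi,p=BOX):
    """tool-frame turn, then shift (in the turned frame) to box point P with tool x at phi in box"""
    q=Ro.from_quat(state()["orientation"]); a=phi+p[2]
    g=Ro.from_matrix(np.array([[np.cos(a),np.sin(a),0],[np.sin(a),-np.cos(a),0],[0,0,-1]]))
    d=box(p,[P])[0]-state()["tool_pos"]
    print("turn",(q.inv()*g).as_rotvec().round(3),"shift after",g.inv().apply(d).round(1),"shift now",q.inv().apply(d).round(1))
E
python3 -c "
from h import *
to((0,-92,130),0)"
```

```text
turn [-0.001  0.     0.348] shift after [ 346.7 -615.6   94.9] shift now [ 535.7 -460.5   95.2]
```

Emit:
{"method": "jog_arm", "body": {
  "increments": [
    [0.23,[0,0,0],[0,0,0.174]],
    [0.23,[0,0,0],[0,0,0.174]],
    [0.23,[25,-44,0],[0,0,0]],
    [0.23,[25,-44,0],[0,0,0]],
    [0.23,[25,-44,0],[0,0,0]],
    [0.23,[25,-44,0],[0,0,0]],
    [0.23,[25,-44,0],[0,0,0]],
    [0.23,[25,-44,0],[0,0,0]],
    [0.23,[25,-44,0],[0,0,0]],
    [0.23,[25,-44,0],[0,0,0]]
  ],
  "newtons": 25
}}

```text
time: 1.55
tool_pos: [417.9, -264.8, 238.9]
orientation: [1.0, -0.009, 0.0, 0.0]
wrist_force: [0.8, -0.1, -0.1]
grip_width: 0.386
```

Emit:
{"method": "jog_arm", "body": {
  "increments": [
    [0.23,[25,-44,0],[0,0,0]],
    [0.23,[25,-44,0],[0,0,0]],
    [0.23,[25,-44,0],[0,0,0]],
    [0.23,[25,-44,0],[0,0,0]],
    [0.23,[25,-44,0],[0,0,0]],
    [0.23,[20,-35,0],[0,0,0]],
    [0.23,[0,0,0],[0,0,0]]
  ]
}}

```text
time: 2.42
tool_pos: [567.5, -9.8, 238.6]
orientation: [1.0, -0.006, 0.0, -0.001]
wrist_force: [0.1, -0.1, 0.2]
grip_width: 0.382
```

```bash
python3 -c "
from h import *
to((0,-92,130),0); print(state()['grip_width']*88,state()['wrist_force'])"
```

```text
turn [-0.002 -0.001  0.005] shift after [ 0.5 -4.9 95.1] shift now [ 0.5 -4.7 95.2]
33.61003360256433 [ 0.07095856 -0.12725302  0.19870775]
```

Emit:
{"method": "jog_arm", "body": {
  "increments": [
    [0.23,[0,-5,40],[0,0,0.005]],
    [0.23,[0,0,40],[0,0,0]],
    [0.23,[0,0,30],[0,0,0]],
    [0.23,[0,0,7],[0,0,0]],
    [0.23,[0,0,0],[0,0,0]]
  ]
}}

```text
time: 3.05
tool_pos: [566.6, -9.5, 122.1]
orientation: [1.0, -0.012, 0.0, 0.0]
wrist_force: [0.5, -0.5, 0.5]
grip_width: 0.385
```

```bash
python3 -c "
from h import *
to((0,-92,108),0)
s=viewer.snapshot('side'); a=cv2.resize(s['color'][130:290,210:370,::-1],None,fx=3.5,fy=3.5,interpolation=cv2.INTER_CUBIC)
cv2.imwrite('pics/d1.png',a)"
```

```text
turn [ 0.    -0.    -0.006] shift after [ 1.4 -4.6  0.6] shift now [ 1.4 -4.6  0.6]
```

View pics/d1.png

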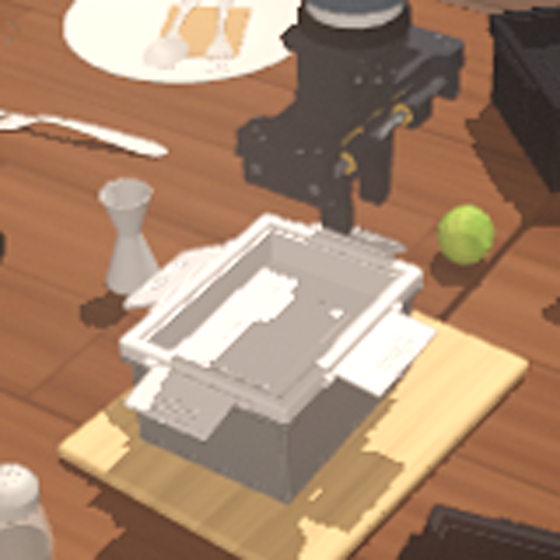

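Emit:
{"method": "jog_arm", "body": {
  "increments": [
    [0.23,[1,-6,0],[0,0,-0.005]],
    [0.23,[0,0,0],[0,0,0]],
    [0.23,[0,0,0],[0,0,0]]
  ]
}}

```text
time: 3.48
tool_pos: [567.9, -2.6, 122.1]
orientation: [1.0, -0.008, 0.0, 0.0]
wrist_force: [0.4, 0.1, -0.1]
grip_width: 0.383
```

```bash
python3 -c "
from h import *
to((0,-90,62),0)"
```

```text
turn [ 0.    -0.001  0.   ] shift after [ 0.2  0.3 46.6] shift now [ 0.2  0.3 46.6]
```

Emit:
{"method": "jog_arm", "body": {
  "increments": [
    [0.23,[0,0,6],[0,0,0]],
    [0.23,[0,0,6],[0,0,0]],
    [0.23,[0,0,5],[0,0,0]],
    [0.23,[0,0,4],[0,0,0]],
    [0.23,[0,0,4],[0,0,0]],
    [0.23,[0,0,0],[0,0,0]]
  ]
}}

```text
time: 4.22
tool_pos: [567.5, -2.8, 96.4]
orientation: [1.0, -0.009, -0.0, 0.0]
wrist_force: [0.9, 0.1, -0.2]
grip_width: 0.387
```

Emit:
{"method": "jog_arm", "body": {
  "increments": [
    [0.23,[0,0,4],[0,0,0]],
    [0.23,[0,0,4],[0,0,0]],
    [0.23,[0,0,4],[0,0,0]]
  ]
}}

```text
time: 4.6
tool_pos: [569.1, -3.0, 85.9]
orientation: [1.0, -0.009, 0.001, 0.0]
wrist_force: [0.6, -1.1, 8.9]
grip_width: 0.389
```

Emit:
{"method": "jog_arm", "body": {
  "increments": [
    [0.23,[0,0,4],[0,0,0]],
    [0.23,[0,0,3],[0,0,0]],
    [0.23,[0,0,0],[0,0,0]]
  ]
}}

```text
time: 4.97
tool_pos: [569.0, -3.7, 78.4]
orientation: [1.0, -0.009, 0.001, 0.0]
wrist_force: [1.4, -1.4, 3.7]
grip_width: 0.382
```

Emit:
{"method": "jog_arm", "body": {
  "increments": [
    [0.35,[0,-1,2],[0,0,0]],
    [0.45,[0,-2,0],[0,0,0]],
    [0.55,[0,-2,0],[0,0,0]],
    [0.7,[0,0,0],[0,0,0]],
    [1,[0,0,0],[0,0,0]],
    [1,[0,0,0],[0,0,0]],
    [1,[0,0,0],[0,0,0]]
  ],
  "newtons": 25
}}

```text
time: 5.85
tool_pos: [567.4, 2.7, 75.5]
orientation: [1.0, -0.008, -0.0, -0.0]
wrist_force: [-0.2, 1.7, -3.1]
grip_width: 0.195
```

```bash
python3 -c "
from h import *
s=viewer.snapshot('side'); a=cv2.resize(s['color'][150:270,230:360,::-1],None,fx=4.5,fy=4.5,interpolation=cv2.INTER_CUBIC)
print(state()['grip_width']*88,state()['wrist_force'])
cv2.imwrite('pics/d2.png',a)"
```

```text
16.704253217219026 [-0.29012757  1.5282883  -3.19412946]
```

View pics/d2.png

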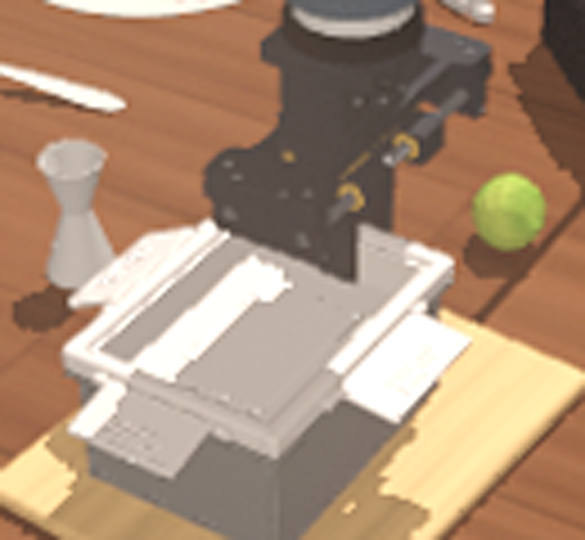

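Emit:
{"method": "jog_arm", "body": {
  "increments": [
    [0.38,[0,0,0],[0,0,0]],
    [0.38,[0,0,0],[0,0,0]],
    [0.38,[0,0,-10],[0,0,0]],
    [0.25,[0,0,-30],[0,0,0]],
    [0.23,[0,0,-12],[0,0,0]],
    [0.23,[0,0,0],[0,0,0]]
  ]
}}

```text
time: 6.65
tool_pos: [568.5, 2.1, 128.7]
orientation: [1.0, -0.009, 0.001, 0.0]
wrist_force: [0.5, -0.4, -1.0]
grip_width: 0.386
```

```bash
python3 -c "
from h import *
to((0,90,110),0);print(state()['wrist_force'])"
```

```text
turn [-0.    -0.002 -0.   ] shift after [  -0.2 -174.9    5.2] shift now [  -0.3 -174.9    5.2]
[ 0.50376995 -0.43497838 -0.99588694]
```

Emit:
{"method": "jog_arm", "body": {
  "increments": [
    [0.23,[0,-50,0],[0,0,0]],
    [0.23,[0,-50,0],[0,0,0]],
    [0.23,[0,-50,0],[0,0,0]],
    [0.23,[0,-26,5],[0,0,0]],
    [0.23,[0,0,0],[0,0,0]],
    [0.23,[0,0,0],[0,0,0]]
  ]
}}

```text
time: 7.4
tool_pos: [570.6, 176.2, 122.0]
orientation: [1.0, -0.009, -0.001, 0.001]
wrist_force: [0.1, -0.7, 0.4]
grip_width: 0.388
```

```bash
sed -i 's/^BOX=.*/BOX=[569.7,88.4,-0.017]/' h.py; python3 -c "
from h import *
to((0,90,85),0);print(state()['wrist_force'])"
```

```text
turn [ 0.002  0.001 -0.002] shift after [ 0.5 -2.2 23.5] shift now [ 0.6 -2.3 23.5]
[ 0.13863864 -0.68313091  0.39391698]
```

Emit:
{"method": "jog_arm", "body": {
  "increments": [
    [0.23,[0,-2,6],[0,0,0]],
    [0.23,[0,0,6],[0,0,0]],
    [0.23,[0,0,6],[0,0,0]],
    [0.23,[0,0,5],[0,0,0]],
    [0.23,[0,0,2],[0,0,0]],
    [0.23,[0,0,0],[0,0,0]]
  ]
}}

```text
time: 8.15
tool_pos: [570.8, 180.0, 97.9]
orientation: [1.0, -0.009, -0.0, 0.0]
wrist_force: [-0.8, -1.3, 1.8]
grip_width: 0.383
```

Emit:
{"method": "jog_arm", "body": {
  "increments": [
    [0.23,[0,0,4],[0,0,0]],
    [0.23,[0,0,4],[0,0,0]],
    [0.23,[0,0,4],[0,0,0]]
  ]
}}

```text
time: 8.52
tool_pos: [571.8, 180.9, 86.7]
orientation: [1.0, -0.009, 0.001, -0.001]
wrist_force: [-1.0, 0.2, 7.4]
grip_width: 0.385
```

Emit:
{"method": "jog_arm", "body": {
  "increments": [
    [0.23,[0,0,4],[0,0,0]],
    [0.23,[0,0,3],[0,0,0]],
    [0.23,[0,0,2],[0,0,0]],
    [0.23,[0,0,0],[0,0,0]]
  ]
}}

```text
time: 9.02
tool_pos: [572.0, 181.6, 77.5]
orientation: [1.0, -0.008, 0.001, -0.001]
wrist_force: [1.1, 2.1, 3.9]
grip_width: 0.384
```

Emit:
{"method": "jog_arm", "body": {
  "increments": [
    [0.35,[0,2,1],[0,0,0]],
    [0.45,[0,2,0],[0,0,0]],
    [0.55,[0,2,0],[0,0,0]],
    [0.7,[0,1,0],[0,0,0]],
    [1,[0,0,0],[0,0,0]],
    [1,[0,0,0],[0,0,0]],
    [1,[0,0,0],[0,0,0]]
  ]
}}

```text
time: 9.9
tool_pos: [570.4, 172.5, 75.3]
orientation: [1.0, -0.009, -0.0, 0.001]
wrist_force: [1.3, -1.9, -1.6]
grip_width: 0.192
```

Emit:
{"method": "jog_arm", "body": {
  "increments": [
    [0.38,[0,0,0],[0,0,0]],
    [0.38,[0,0,0],[0,0,0]],
    [0.38,[0,0,-10],[0,0,0]],
    [0.25,[0,0,-30],[0,0,0]],
    [0.23,[0,0,-12],[0,0,0]],
    [0.23,[0,0,0],[0,0,0]]
  ]
}}

```text
time: 10.65
tool_pos: [571.4, 173.4, 128.7]
orientation: [1.0, -0.009, 0.001, -0.0]
wrist_force: [0.3, 0.9, 0.6]
grip_width: 0.384
```

```bash
python3 -c "
from h import *
to((-70,0,130),1.5708);to((-70,0,130),-1.5708);print(state()['joints'],state()['wrist_force'])"
```

```text
turn [ 1.000e-03 -2.000e-03 -1.571e+00] shift after [-85.  -70.2 -14.8] shift now [-70.2  85.  -15. ]
turn [-2.000e-03 -1.000e-03  1.571e+00] shift after [ 85.   70.2 -14.8] shift now [-70.2  85.  -15. ]
[-0.22801123  0.59052021 -0.19348997  1.75833771  0.14925412  0.80492314
 -2.08103975] [0.33996937 0.91153044 0.64762968]
```

Emit:
{"method": "jog_arm", "body": {
  "increments": [
    [0.23,[0,0,-25],[0,0,0]],
    [0.23,[-23,28,0],[0,0,0]],
    [0.23,[-23,28,0],[0,0,0]],
    [0.23,[-24,29,0],[0,0,0]],
    [0.23,[0,0,0],[0,0,-0.175]],
    [0.23,[0,0,0],[0,0,-0.175]],
    [0.23,[0,0,0],[0,0,-0.175]],
    [0.23,[0,0,0],[0,0,-0.175]],
    [0.23,[0,0,0],[0,0,-0.175]],
    [0.23,[0,0,0],[0,0,-0.175]]
  ]
}}

```text
time: 11.9
tool_pos: [498.6, 89.3, 151.8]
orientation: [0.868, 0.496, -0.001, -0.0]
wrist_force: [0.4, -0.7, 0.7]
grip_width: 0.384
```

Emit:
{"method": "jog_arm", "body": {
  "increments": [
    [0.23,[0,0,0],[0,0,-0.175]],
    [0.23,[0,0,0],[0,0,-0.175]],
    [0.23,[0,0,0],[0,0,-0.171]],
    [0.23,[0,0,0],[0,0,0]],
    [0.23,[0,0,0],[0,0,0]]
  ]
}}

```text
time: 12.52
tool_pos: [499.0, 89.3, 152.3]
orientation: [0.714, 0.7, -0.0, -0.0]
wrist_force: [0.0, -0.1, -0.5]
grip_width: 0.386
```

```bash
sed -i 's/^BOX=.*/BOX=[569.7,87,-0.017]/' h.py
python3 - <<'E'
from h import *
to((-70,0,85),1.5708);print(state()['joints'])
a=[]
for n,(u,v) in dict(side=(240,170),top=(230,150)).items():
    s=viewer.snapshot(n); a.append(cv2.resize(s['color'][v:v+110,u:u+110,::-1],None,fx=3.6,fy=3.6,interpolation=cv2.INTER_CUBIC))
cv2.imwrite('pics/d3.png',np.hstack(a))
E
```

```text
turn [-0.001 -0.    -0.003] shift after [-1.1  0.8 53.8] shift now [-1.1  0.8 53.8]
[ 0.18984193  0.48157538 -0.5718538   1.95787725  0.35550692  0.80274745
 -0.60145123]
```

View pics/d3.png

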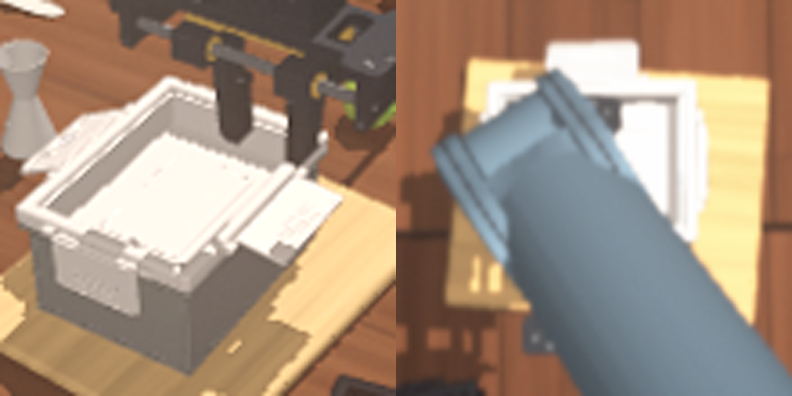

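The left clip is flat and the fingers straddle the front rim. Now the front clip.

Emit:
{"method": "jog_arm", "body": {
  "increments": [
    [0.23,[-1,1,15],[0,0,0]],
    [0.23,[0,0,15],[0,0,0]],
    [0.23,[0,0,8],[0,0,0]],
    [0.23,[0,0,6],[0,0,0]],
    [0.23,[0,0,5],[0,0,0]],
    [0.23,[0,0,4],[0,0,0]],
    [0.23,[0,0,0],[0,0,0]]
  ]
}}

```text
time: 13.5
tool_pos: [500.3, 88.4, 99.8]
orientation: [0.713, 0.701, 0.0, 0.0]
wrist_force: [-0.1, -0.5, 0.3]
grip_width: 0.386
```

Emit:
{"method": "jog_arm", "body": {
  "increments": [
    [0.23,[0,0,4],[0,0,0]],
    [0.23,[0,0,4],[0,0,0]],
    [0.23,[0,0,4],[0,0,0]]
  ]
}}

```text
time: 13.88
tool_pos: [501.7, 88.5, 88.7]
orientation: [0.713, 0.701, 0.001, 0.001]
wrist_force: [-0.8, -0.5, 8.8]
grip_width: 0.387
```

Emit:
{"method": "jog_arm", "body": {
  "increments": [
    [0.23,[0,0,4],[0,0,0]],
    [0.23,[0,0,3],[0,0,0]],
    [0.23,[0,0,2],[0,0,0]],
    [0.23,[0,0,0],[0,0,0]]
  ]
}}

```text
time: 14.38
tool_pos: [500.3, 88.5, 79.0]
orientation: [0.713, 0.701, 0.0, 0.0]
wrist_force: [-1.7, 0.9, 3.7]
grip_width: 0.383
```

Emit:
{"method": "jog_arm", "body": {
  "increments": [
    [0.35,[0,1,2],[0,0,0]],
    [0.45,[0,1,1],[0,0,0]],
    [0.55,[0,1,0],[0,0,0]],
    [0.7,[0,1,0],[0,0,0]],
    [1,[0,0,0],[0,0,0]],
    [1,[0,0,0],[0,0,0]],
    [1,[0,0,0],[0,0,0]]
  ]
}}

```text
time: 15.25
tool_pos: [504.5, 88.3, 75.7]
orientation: [0.713, 0.701, 0.0, 0.0]
wrist_force: [2.0, 0.7, -2.0]
grip_width: 0.193
```

Emit:
{"method": "jog_arm", "body": {
  "increments": [
    [0.38,[0,0,0],[0,0,0]],
    [0.38,[0,0,0],[0,0,0]],
    [0.38,[0,0,-10],[0,0,0]],
    [0.25,[0,0,-30],[0,0,0]],
    [0.23,[0,0,-15],[0,0,0]],
    [0.23,[0,0,0],[0,0,0]]
  ]
}}

```text
time: 16.0
tool_pos: [505.1, 88.3, 131.8]
orientation: [0.713, 0.701, 0.001, 0.001]
wrist_force: [-0.3, -0.2, -0.4]
grip_width: 0.388
```

```bash
python3 -c "
from h import *
to((70,0,108),1.5708)"
```

```text
turn [ 0.002 -0.    -0.   ] shift after [ -0.2 134.7  10.3] shift now [ -0.2 134.6  10.6]
```

Emit:
{"method": "jog_arm", "body": {
  "increments": [
    [0.23,[0,45,0],[0,0,0]],
    [0.23,[0,45,0],[0,0,0]],
    [0.23,[0,45,0],[0,0,0]],
    [0.23,[0,0,8],[0,0,0]],
    [0.23,[0,0,0],[0,0,0]],
    [0.23,[0,0,0],[0,0,0]]
  ]
}}

```text
time: 16.75
tool_pos: [637.8, 86.2, 122.3]
orientation: [0.713, 0.701, -0.001, -0.0]
wrist_force: [0.3, 0.2, 0.7]
grip_width: 0.385
```

```bash
sed -i 's/^BOX=.*/BOX=[570.2,87,-0.017]/' h.py; python3 -c "
from h import *
to((70,0,85),1.5708)"
```

```text
turn [-0.002  0.     0.001] shift after [-0.4  2.4 23.8] shift now [-0.4  2.5 23.8]
```

Emit:
{"method": "jog_arm", "body": {
  "increments": [
    [0.23,[0,1,6],[0,0,0]],
    [0.23,[0,0,6],[0,0,0]],
    [0.23,[0,0,6],[0,0,0]],
    [0.23,[0,0,5],[0,0,0]],
    [0.23,[0,0,0],[0,0,0]]
  ]
}}

```text
time: 17.38
tool_pos: [639.9, 85.9, 99.1]
orientation: [0.713, 0.701, -0.0, -0.0]
wrist_force: [-0.2, -0.0, -0.6]
grip_width: 0.386
```

Emit:
{"method": "jog_arm", "body": {
  "increments": [
    [0.23,[0,0,4],[0,0,0]],
    [0.23,[0,0,4],[0,0,0]],
    [0.23,[0,0,4],[0,0,0]]
  ]
}}

```text
time: 17.75
tool_pos: [641.8, 86.4, 89.1]
orientation: [0.713, 0.701, 0.001, 0.001]
wrist_force: [3.1, -0.3, 5.3]
grip_width: 0.383
```

Emit:
{"method": "jog_arm", "body": {
  "increments": [
    [0.23,[0,0,4],[0,0,0]],
    [0.23,[0,0,3],[0,0,0]],
    [0.23,[0,0,2],[0,0,0]],
    [0.23,[0,0,0],[0,0,0]]
  ]
}}

```text
time: 18.25
tool_pos: [642.2, 86.5, 80.0]
orientation: [0.713, 0.701, 0.002, 0.001]
wrist_force: [2.3, 0.3, 4.5]
grip_width: 0.383
```

Final centre is x ≈ 636, so tool y shifts −5 to −6.

Emit:
{"method": "jog_arm", "body": {
  "increments": [
    [0.35,[0,-2,2],[0,0,0]],
    [0.45,[0,-2,2],[0,0,0]],
    [0.55,[0,-1,0],[0,0,0]],
    [0.7,[0,-0.5,0],[0,0,0]],
    [1,[0,0,0],[0,0,0]],
    [1,[0,0,0],[0,0,0]],
    [1,[0,0,0],[0,0,0]]
  ]
}}

```text
time: 19.12
tool_pos: [633.3, 86.0, 74.0]
orientation: [0.713, 0.701, -0.001, -0.001]
wrist_force: [-3.7, 1.3, 0.7]
grip_width: 0.194
```

Emit:
{"method": "jog_arm", "body": {
  "increments": [
    [0.38,[0,0,0],[0,0,0]],
    [0.38,[0,0,0],[0,0,0]],
    [0.38,[0,0,-10],[0,0,0]],
    [0.25,[0,0,-30],[0,0,0]],
    [0.23,[0,0,-40],[0,0,0]],
    [0.23,[0,0,-40],[0,0,0]],
    [0.23,[-50,0,-20],[0,0,0]],
    [0.23,[-50,0,0],[0,0,0]],
    [0.23,[-50,0,0],[0,0,0]],
    [0.23,[-50,0,0],[0,0,0]]
  ]
}}

```text
time: 20.38
tool_pos: [631.5, -115.5, 215.8]
orientation: [0.713, 0.701, 0.0, 0.001]
wrist_force: [0.5, 0.2, -0.2]
grip_width: 0.383
```

Emit:
{"method": "jog_arm", "body": {
  "increments": [
    [0.23,[-50,0,0],[0,0,0]],
    [0.23,[-50,0,0],[0,0,0]],
    [0.23,[-50,-10,0],[0,0,0]],
    [0.23,[-40,-20,0],[0,0,0]],
    [0.23,[0,0,0],[0,0,0]]
  ]
}}

```text
time: 21.0
tool_pos: [595.8, -309.0, 215.1]
orientation: [0.716, 0.698, -0.001, 0.001]
wrist_force: [0.5, 0.1, 0.2]
grip_width: 0.388
```

Run:
```python
from h import *
a=[]
for n,(u,v) in dict(side=(205,170),top=(210,115)).items():
    s=viewer.snapshot(n); a.append(cv2.resize(s['color'][v:v+145,u:u+165,::-1],None,fx=2.4,fy=2.4,interpolation=cv2.INTER_CUBIC))
cv2.imwrite('pics/d4.png',np.hstack(a))
```

```text
(no output)
```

View pics/d4.png

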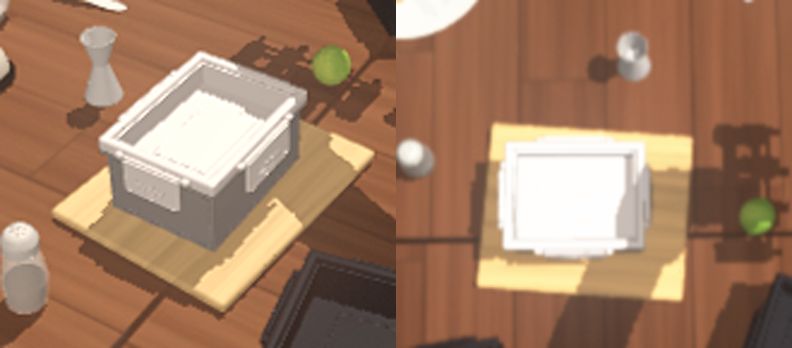

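All four clips look flat and all four closing widths match, with the box shifted only a few mm. Handing in.

```bash
python3 -c "
from rig import *
print(close_job(),state()['time'],state()['wrist_force'])"
```

```text
the job is handed in; nothing more can be done
the job is handed in; nothing more can be done
```

All four clips are folded down and the job is handed in, finished at about 21 s on the robot's clock. For each clip I put one finger in the lid recess and the other outside, pressed the flap part-way down, then squeezed it flat against the rim.

- **Clips:** the jaws shut to the same width each time, 0.192–0.195 of full opening, about 17 mm. A shut clip and rim should measure 17.5 mm. The last pictures show the left and front clips flat. The right and back clips no longer stick out in the top view, but I could not see their faces.
- **Box:** it stands upright and moved only a few millimetres, by a rough pixel comparison in the top picture.
- **Salt shaker, lime and jigger:** they look where they were, checked by eye only.
- **Robot:** it ended clear of everything, about 200 mm above the table. Wrist force stayed under 10 N at every reading.

The two cameras put the box's y position about 6 mm apart. I leaned on the top view, which matched its rim corners better, and the grips later agreed with it to within 2 mm or so. The hand-in reported no verdict.

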